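Feed the hoop roller down by one turn and latch its wheel

TASK

Close the hoop roller's top roll onto the strip of hoop iron: push the wheel's latch out of the notch by its red knob, push the hand wheel round clockwise (seen from above) by its upright black handle through exactly one turn, and push the latch fully home in the notch again. Only push, with the outside of the fingers: do not take the handle or the knob between the fingers, do not force anything, do not run the wheel well past its one turn, and leave the hoop iron, the hoop, the driver and the oil can where they are.

Things in the scene. Friction and masses are not known exactly. Their poses are not given: they have to be found in the camera images.
- hoop_roller: Bench hoop roller, bolted down: green cast frame on a 150 x 200 mm foot, two fixed steel rolls low at its front, a top roll on a slide above them, a bare metal hand wheel lying level on top. Origin: on the bench top, straight below the wheel's axis. x points to the machine's back, y to its left seen from the front (where rolls and latch are), z up.
- hub (a point): Centre of the wheel, on its vertical axis, level with the rim's upper face, 175 mm above the bench. Wheel 148 mm across, rim 24 mm wide, 12 mm thick, three spokes; the hub stands up 11 mm, within 20 mm of the axis. One notch in the rim's edge, opposite the handle: 14 mm wide, 16 mm deep, mouth widened to 26 mm. The wheel does not rise or sink as it turns.
- handle (a point): Half-way up the wheel's upright black handle: 22 mm thick, 46 mm high, from the rim's upper face (175 mm above the bench) to 221 mm; this point lies at 198 mm, 61 mm from the wheel's axis. With the latch home the handle is at the machine's back (+x of hoop_roller). It goes round with the wheel.
- feed_wheel (a joint): Angle of the hand wheel in rad, clockwise from above positive: 0 at the start, 6.283 after one full turn, with handle and notch back where they were. It takes about 2 N at the handle (friction 0.12 N m), stays where it is left, turns both ways, and is held fast while the latch's nose is in the notch. One turn lowers the top roll by 5 mm, down to the strip.
- latch_pivot (a point): The vertical pivot of the latch, level with the upper face of the wheel's rim (175 mm); 84 mm in front and 50 mm to the left of the wheel's axis.
- latch_knob (a point): Half-way up the red upright knob at the free end of the latch: 16 mm thick, from the lever (174 mm above the bench) to 212 mm; this point lies at 193 mm, 100 mm from the pivot. With the latch home it is 84 mm in front and 50 mm to the right of the wheel's axis.
- wheel_latch (a joint): Angle of the latch in rad: 0 with its nose home in the notch, growing as the knob is pushed away from the wheel (to the machine's front), stop at 0.5. The nose, 12 mm round and half-way along the lever, is clear of the rim from 0.31. A stiff pivot (about 1 N at the knob) keeps it where it is left. The notch's wide mouth draws the wheel true from about 0.1 rad off.
- hoop_iron: Loose strip of hoop iron, 24 x 220 x 3 mm, lying across the two lower rolls under the wheel, 63 mm above the bench. Origin: middle of its underside. Bystander.
- small_hoop: Loose finished steel hoop, 129 mm across and 22 mm high, lying flat to the left of the machine. Origin: centre, on the bench. Bystander.
- hoop_driver: Loose hoop driver (iron foot, oak head), 48 x 193 x 34 mm, lying in front of the machine. Origin: centre of its underside. Bystander.
- oil_can: Loose tinplate oil can with a bent spout, 69 x 91 mm and 166 mm high, standing behind the machine on its left. Origin: middle of its underside. Bystander.

How it is judged:
By the outcome, as a careful person would: the job done as asked, in the order asked, and still so for the second after the job is handed in, with the robot touching nothing.
It also fails if it takes over 64 s, if anything falls off the work surface, if the arm or the gripper's body presses on something with over 40 N, if the wrist force passes 120 N, or if a joint passes its speed limit or range.

ROBOT

A 7-joint arm with a two-finger parallel gripper is mounted at the origin on a cart in front of the work surface, level with it; the furniture and walls round the work are solid. World frame = base frame: x ahead of the robot, y to its left, z up, the work surface at z = 0. Lengths are in m, angles in rad, forces in N, time in s.
With the tool pointing down it reaches from about 0.4 to 0.85 m from the base axis. Payload 10.4 kg.
Tool frame: the origin (TCP) lies at the very end of the fingers, on their centre line; the grasp point (between the pads) lies 19 mm behind it; z points along the fingers, y is the line along which they close (so a half turn about z gives the same grasp; the last joint's range is limited). The gripper opens to 85 mm and grips with 20 to 120 N. Pads are 22 mm wide; open, the fingers measure 114 mm over their backs; the gripper's body (76 mm by 85 mm) begins 54 mm behind the grasp point. The pads swing forward as they close: fully open they stand 13 mm farther back than shut.
Start: joints at [1.11, 0.332, -0.065, 1.46, 0.022, 1.35, -0.088], TCP at [0.265, -0.566, 0.231] pointing down, gripper open.
Joint ranges: [-2.6, 2.6], [-0.5, 2.12], [-1.47, 1.34], [0.16, 2.42], [-1.27, 4.41], [0.06, 2.06], [-2.6, 2.6]. Speed limits (rad/s): [2.22, 2.22, 2.79, 2.79, 3.14, 3.14, 3.14].

INTERFACE

Orientations are given as a unit quaternion [w, x, y, z].
In Python, from bench import ctrl, optics, job gives the robot as it stands.
- The arm moves only by the tool send_rows, never from a script. Its argument "moves" is a list of rows, each a list of 7 numbers: the shift along the tool's x, y, z in units of 40 cm (1.0 is 40 cm), then the turn, a rotation vector about the tool's x, y, z in units of 2 pi rad (1.0 is 2 pi rad), then the gripper command: -1 is fully open, 1 is shut, values between are in proportion. A call has 1 to 12 rows; each row is the pose to reach, as a shift and turn from the pose commanded when the call began, along the tool's axes at that moment, turning the shorter way round; what a row does not reach only later rows make up. A row lasts 1/12 s, in which the tool goes at most 41.7 mm and 7.16 degrees, less where a joint would pass 70% of its speed; a pose out of reach is approached as far as the arm can. A call with a number of a shift or a turn outside -1 to 1 is refused whole. A call with a gripper value outside its range is refused whole. The fingers move at their own pace and stop on an object; "newtons" is the grip in N (left out, the last holds). Time passes only in rows, so rows that repeat a pose let the fingers close. It gives the time, the measured TCP pose, the force, the opening and the grip force at its end, in the units of the state.
- ctrl.get_state(): the state, without advancing time (a new reading comes with each control period).
- optics.snapshot(name): name is "side" or "top" or "wrist"; returns (picture, depth): 400x640x3 uint8, red, green, blue; 400x640 float32, m along the optical axis (not along the pixel's ray), 0 where there is no reading.
- optics.get_calibration(name): a dict with "fx", "fy", "cx", "cy" (pixels), "view" (4x4, takes a point from world to camera coordinates). Camera axes: x right, y up, looking along -z (the intrinsics and any distortion apply to the point x, -y, -z); pixel columns grow to the right and rows downward; lengths in m; the calibration is good to about 2 mm. A picture is of the moment at which its call begins: read the wrist's pose just before it. get_calibration takes no time and is no camera call; for the wrist camera it gives the pose at the moment of the call.
- job.hand_in(): hands the job in; it is judged then, once.
The state is a dict: "t": time; "qpos": joint angles; "dq": joint speeds; "joint_efforts": joint torques, N m; "eef_pos": TCP position; "tool_rot": TCP orientation; "ft_force": force on the tool from outside, world axes, zero at the start; "torque": the same for the moment, N m; "width": finger opening in m; "gripper_force": force on a finger pad.
Only numpy, scipy, OpenCV 4.12 (cv2) and the standard library are available. Lean on these libraries where they do the work, as an engineer would, in place of code of your own. Each camera call takes 0.05 s, during which the arm holds its last target. There are 200 camera calls.

## Working session

There is one attempt and no reset: what is moved stays moved. The work goes in short steps, Python scripts to look and compute and a tool call to move; the robot and the scene stay as the last step left them, time stands still between calls to the robot, and variables do not carry over. Pictures are saved under pics/ and viewed, at most 10 in all, crops included, and the job is handed in when it is done.

Besides the shell and the picture viewer there is one more tool, called after ">>>" by a JSON object that holds its "op" and its "data". send_rows: Moves the arm, as the interface text tells. Shifts and turns lie within -1 to 1; 1 stands for 40 cm of shift or 2 pi rad of turn. Its arguments: {"type":"object","properties":{"moves":{"type":"array","items":{"type":"array","items":{"type":"number","minimum":-1,"maximum":1}}},"newtons":{"type":"number"}},"required":["moves"]}

```bash
mkdir -p pics; cat > h.py <<'E'
import numpy as np,cv2
from bench import ctrl,optics,job
def snap(n,f):
    p,d=optics.snapshot(n); cv2.imwrite('pics/'+f+'.png',p[:,:,::-1]); np.save(f+'.npy',d); return p,d
def world(n,u,v,d):
    c=optics.get_calibration(n); 
    X=np.array([(u-c['cx'])/c['fx']*d,-(v-c['cy'])/c['fy']*d,-d,1]); return (np.linalg.inv(c['view'])@X)[:3]
def ray(n,u,v,z):
    a=world(n,u,v,0.0);b=world(n,u,v,1.0);return a+(b-a)*(z-a[2])/(b[2]-a[2])
E
python3 - <<'E'
from h import *
s=ctrl.get_state();print({k:np.round(v,3).tolist() for k,v in s.items()})
snap('top','top1');snap('side','side1')
for n in('top','side'):
    c=optics.get_calibration(n);print({k:np.round(v,3).tolist() if not isinstance(v,str) else v for k,v in c.items()})
E
```

```text
{'t': 0.0, 'qpos': [1.11, 0.333, -0.065, 1.461, 0.022, 1.35, -0.088], 'dq': [0.001, -0.0, 0.001, 0.001, 0.001, -0.001, -0.0], 'joint_efforts': [0.001, -62.546, 0.05, -39.16, 0.016, 0.01, -0.0], 'eef_pos': [0.265, -0.566, 0.231], 'tool_rot': [-0.001, 0.976, 0.217, -0.0], 'ft_force': [0.973, 0.756, 0.437], 'torque': [0.006, 0.052, 0.015], 'gripper_force': 0.0, 'width': 0.085}
{'fx': 396.233, 'fy': 396.233, 'cx': 318.824, 'cy': 197.532, 'view': [[-0.017, -1.0, 0.01, 0.388], [0.992, -0.015, 0.124, -0.509], [-0.124, 0.012, 0.992, -0.935], [0.0, 0.0, 0.0, 1.0]]}
{'fx': 385.174, 'fy': 385.174, 'cx': 312.389, 'cy': 196.8, 'view': [[1.0, 0.009, -0.022, -0.514], [0.015, 0.484, 0.875, -0.318], [0.019, -0.875, 0.484, -0.591], [0.0, 0.0, 0.0, 1.0]]}
```

View pics/top1.png

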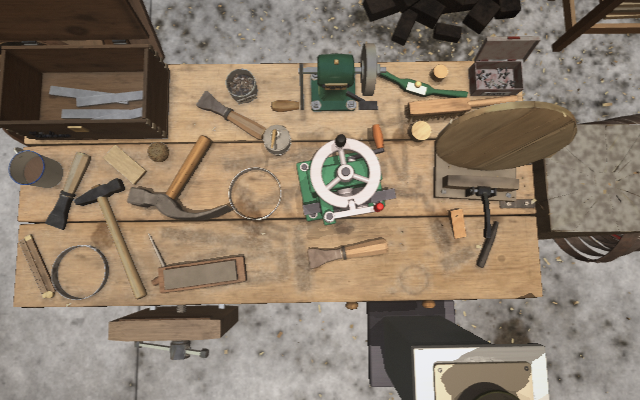

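View pics/side1.png

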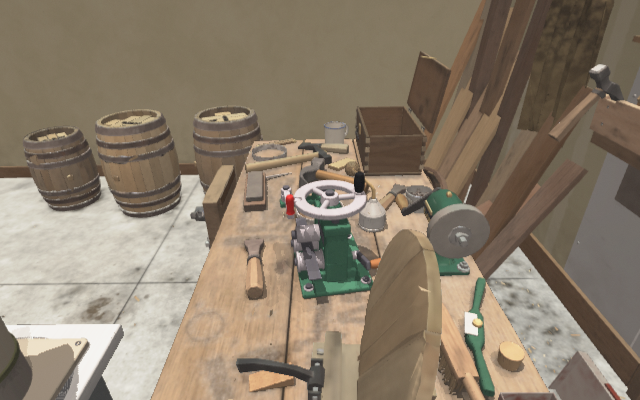

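The top view shows the wheel centre near (345,172), the black handle at (341,141), the red knob at (380,207) and the latch pivot near (329,216). I'll enlarge this area.

```bash
python3 - <<'E'
from h import *
p=cv2.imread('pics/top1.png')[120:240,270:410]
cv2.imwrite('pics/c1.png',cv2.resize(p,None,fx=5,fy=5,interpolation=cv2.INTER_CUBIC))
d=np.load('top1.npy')
for n,u,v,z in(('hub',345,172,.186),('handle',341,139,.221),('knob',380,207,.212),('pivot',329,216,.175)):
    print(n,ray('top',u,v,z).round(4),world('top',u,v,d[v,u]).round(4))
E
```

```text
hub [0.5476 0.3271 0.186 ] [0.5476 0.3271 0.1857]
handle [0.6077 0.3362 0.221 ] [0.6076 0.3362 0.2211]
knob [0.4716 0.2619 0.212 ] [0.4719 0.2614 0.209 ]
pivot [0.4583 0.3614 0.175 ] [0.4579 0.3616 0.1798]
```

View pics/c1.png

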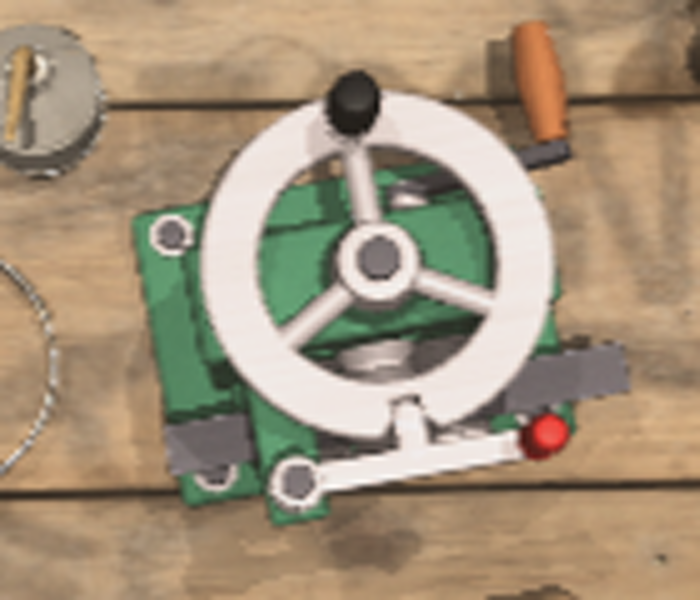

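Refined from the crop (÷5 plus offset): hub (345.6,171.6), handle top (340.8,139.6), knob top (379.6,206.4), pivot (329.4,216.4). Next I'll fit the machine pose and write a row planner.

```bash
cat > plan.py <<'E'
# targets in machine frame: [x_mm, y_mm, z_mm, yaw_deg(tool x, rel. machine)], straight-down tool
import json,sys
from h import *
from scipy.spatial.transform import Rotation as R
def mach(): m=json.load(open('mach.json')); return np.array(m[:2]),m[2]
def pose(t):
    o,a=mach(); c,s=np.cos(a),np.sin(a); x,y=np.array(t[:2])/1000
    return np.array([o[0]+c*x-s*y,o[1]+s*x+c*y,t[2]/1000]),R.from_euler('z',np.degrees(a)+t[3],degrees=True)*R.from_euler('x',180,degrees=True)
def rows(ts,g=1,start=None):
    s=json.load(open('cmd.json')) if start is None else start
    p0=np.array(s[:3]);r0=R.from_quat(s[3:]); out=[]
    for t in ts:
        p,r=pose(t)
        a=(r0.inv().apply(p-p0)/.4).round(3); b=((r0.inv()*r).as_rotvec()/(2*np.pi)).round(3)
        out.append([float(v)+0. for v in (*a,*b)]+[g])
    p=p0+r0.apply(a)*.4; r=r0*R.from_rotvec(b*2*np.pi)
    json.dump([*p,*r.as_quat()],open('cmd.json','w'))
    print(json.dumps(out))
def tm():  # measured TCP in machine frame
    s=ctrl.get_state();o,a=mach();d=s['eef_pos'][:2]-o;c,n=np.cos(a),np.sin(a)
    q=s['tool_rot'];x=R.from_quat([q[1],q[2],q[3],q[0]]).apply([1,0,0])
    print('t',round(s['t'],2),'mach mm',np.round([1e3*(c*d[0]+n*d[1]),1e3*(-n*d[0]+c*d[1]),1e3*s['eef_pos'][2],np.degrees(np.arctan2(x[1],x[0])-a)],1),'F',np.round(s['ft_force'],1),'q7',round(s['qpos'][6],2))
E
python3 - <<'E'
from plan import *
W=np.array([ray('top',u,v,z)[:2] for u,v,z in((345.6,171.6,.186),(340.8,139.6,.221),(379.6,206.4,.212),(329.4,216.4,.177))])
M=np.array([[0,0],[61,0],[-84,-50],[-84,50]])/1000
mc=M.mean(0);wc=W.mean(0);A=(M-mc)@np.array([1,1j]);B=(W-wc)@np.array([1,1j])
z=(A.conj()@B)/(A.conj()@A);a=np.angle(z);c,s=np.cos(a),np.sin(a)
o=wc-np.array([[c,-s],[s,c]])@mc
print(abs(z),np.degrees(a),o,((W-(o+M@np.array([[c,s],[-s,c]])))*1e3).round(1))
json.dump([*map(float,o),float(a)],open('mach.json','w'))
s=ctrl.get_state();q=s['tool_rot'];json.dump([*map(float,s['eef_pos']),*map(float,[q[1],q[2],q[3],q[0]])],open('cmd.json','w'))
tm()
# via point then above knob gap
rows([[-70,-480,290,45]]*1)
rows([[-40,-50,280,90]]*1)
E
```

```text
0.992362266099954 9.71387242087223 [0.547613   0.32595598] [[ 0.8 -0.1]
 [-1.3  0.4]
 [-0.4  0.2]
 [ 0.9 -0.4]]
t 0.1 mach mm [-429.2 -831.2  230.6   15.4] F [-0.3  0.4 -0.5] q7 -0.09
[[1.099, -0.609, -0.148, 0.0, 0.0, -0.082, 1]]
[[0.811, -0.709, 0.026, 0.0, 0.0, -0.125, 1]]
```

```bash
python3 - <<'E'
from plan import *
s=ctrl.get_state();q=s['tool_rot'];json.dump([*map(float,s['eef_pos']),*map(float,[q[1],q[2],q[3],q[0]])],open('cmd.json','w'))
rows([[-150,-560,290,45]])
rows([[-45,-50,270,90]])
E
```

```text
[[0.853, -0.469, -0.148, 0.0, 0.0, -0.082, 1]]
[[1.086, -0.718, 0.051, 0.0, 0.0, -0.125, 1]]
```

>>> {"op": "send_rows", "data": {"moves": [[0.853, -0.469, -0.148, 0, 0, -0.082, 1], [0.853, -0.469, -0.148, 0, 0, -0.082, 1], [0.853, -0.469, -0.148, 0, 0, -0.082, 1], [0.853, -0.469, -0.148, 0, 0, -0.082, 1], [0.853, -0.469, -0.148, 0, 0, -0.082, 1], [0.853, -0.469, -0.148, 0, 0, -0.082, 1], [0.853, -0.469, -0.148, 0, 0, -0.082, 1], [0.853, -0.469, -0.148, 0, 0, -0.082, 1], [0.853, -0.469, -0.148, 0, 0, -0.082, 1], [0.853, -0.469, -0.148, 0, 0, -0.082, 1], [0.853, -0.469, -0.148, 0, 0, -0.082, 1], [0.853, -0.469, -0.148, 0, 0, -0.082, 1]], "newtons": 20}}

```text
t: 1.1
eef_pos: [0.495, -0.2503, 0.2903]
tool_rot: [-0.0, 0.888, 0.46, -0.0]
ft_force: [-0.1, -0.5, 0.6]
width: -0.0001
gripper_force: 0.0
```

```bash
python3 - <<'E'
from plan import *
tm()
s=ctrl.get_state();q=s['tool_rot'];json.dump([*map(float,s['eef_pos']),*map(float,[q[1],q[2],q[3],q[0]])],open('cmd.json','w'))
rows([[-100,-290,270,80]])
rows([[-45,-50,270,90]])
E
```

```text
t 1.1 mach mm [-149.1 -559.1  290.3   45. ] F [-0.1 -0.5  0.6] q7 -0.28
[[0.563, -0.389, 0.051, 0.0, 0.0, -0.097, 1]]
[[0.614, 0.031, 0.0, 0.0, 0.0, -0.028, 1]]
```

>>> {"op": "send_rows", "data": {"moves": [[0.563, -0.389, 0.051, 0, 0, -0.097, 1], [0.563, -0.389, 0.051, 0, 0, -0.097, 1], [0.563, -0.389, 0.051, 0, 0, -0.097, 1], [0.563, -0.389, 0.051, 0, 0, -0.097, 1], [0.563, -0.389, 0.051, 0, 0, -0.097, 1], [0.563, -0.389, 0.051, 0, 0, -0.097, 1], [0.563, -0.389, 0.051, 0, 0, -0.097, 1], [0.563, -0.389, 0.051, 0, 0, -0.097, 1]]}}

```text
t: 1.77
eef_pos: [0.4973, 0.027, 0.2698]
tool_rot: [-0.0, 0.708, 0.706, 0.0]
ft_force: [-0.1, 0.8, 0.4]
width: -0.0
gripper_force: 0.0
```

>>> {"op": "send_rows", "data": {"moves": [[0.614, 0.031, 0, 0, 0, -0.028, 1], [0.614, 0.031, 0, 0, 0, -0.028, 1], [0.614, 0.031, 0, 0, 0, -0.028, 1], [0.614, 0.031, 0, 0, 0, -0.028, 1], [0.614, 0.031, 0, 0, 0, -0.028, 1], [0.614, 0.031, 0, 0, 0, -0.028, 1], [0.614, 0.031, 0, 0, 0, -0.028, 1], [0.614, 0.031, 0, 0, 0, -0.028, 1], [0.614, 0.031, 0, 0, 0, -0.028, 1]]}}

```text
t: 2.52
eef_pos: [0.5133, 0.2658, 0.2694]
tool_rot: [0.0, 0.646, 0.763, -0.001]
ft_force: [0.3, -0.7, 0.2]
width: 0.0001
gripper_force: 0.0
```

```bash
python3 - <<'E'
from plan import *
tm()
p,d=snap('wrist','w1')
v,u=np.argwhere((p[:,:,0]>120)&(p[:,:,1]<60)&(p[:,:,2]<60)).mean(0) if True else 0
print(u,v)
E
```

```text
t 2.52 mach mm [-44.  -53.5 269.4  89.8] F [ 0.3 -0.7  0.2] q7 -0.55
262.0387096774194 211.08064516129033
```

View pics/w1.png

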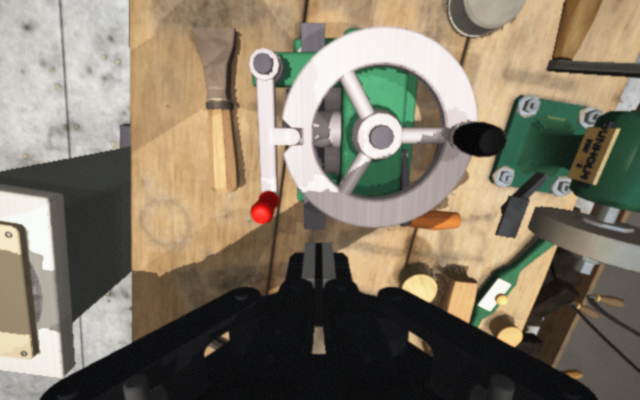

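The wrist view shows the pivot (265,65), knob (262,208), hub (382,135) and handle (470-490,138), with the shut fingertips at about (318,245). I'll check the fit and the fingertip width.

```bash
python3 - <<'E'
from plan import *
d=np.load('w1.npy');o,a=mach()
def m(w):
    e=w[:2]-o;c,s=np.cos(a),np.sin(a);return np.round([1e3*(c*e[0]+s*e[1]),1e3*(-s*e[0]+c*e[1]),1e3*w[2]],1)
print('hub',m(ray('wrist',382,136,.186)),'piv',m(ray('wrist',265,65,.177)),'knobmid',m(ray('wrist',262,209,.212)),'handletop?',m(ray('wrist',487,138,.221)))
for v in(250,270):
    for u in range(296,346,4): print(v,u,m(world('wrist',u,v,d[v,u])) if d[v,u]>0 else 0)
E
```

```text
hub [  2.7   0.8 186. ] piv [-80.2  49.3 177. ] knobmid [-81.6 -45.4 212. ] handletop? [ 59.5   2.1 221. ]
250 296 [ -76.5 -177.6   -1.4]
250 300 [ -70.5 -176.7    0.6]
250 304 [ -64.7 -176.3    1.5]
250 308 [-48.  -42.4 282.9]
250 312 [-46.2 -42.4 282.9]
250 316 [-44.4 -43.1 281.3]
250 320 [-42.5 -42.6 282.6]
250 324 [-40.7 -42.7 282.4]
250 328 [-38.8 -42.8 282.2]
250 332 [-37.  -42.7 282.4]
250 336 [ -18.1 -176.9    0.7]
250 340 [ -12.4 -176.4    2. ]
250 344 [  -6.4 -177.1    0.4]
270 296 [-53.  -47.2 292.7]
270 300 [-51.2 -46.6 293.7]
270 304 [-49.1 -42.4 301.3]
270 308 [-47.5 -42.6 300.9]
270 312 [-45.8 -42.4 301.3]
270 316 [-44.3 -43.2 299.8]
270 320 [-42.6 -42.7 300.8]
270 324 [-41.  -42.8 300.7]
270 328 [-39.4 -42.5 301.1]
270 332 [-37.8 -42.2 301.7]
270 336 [-35.7 -46.7 293.7]
270 340 [-34.  -46.8 293.5]
270 344 [-32.3 -46.6 293.9]
```

```bash
cat >> plan.py <<'E'
def knob(f,side=1,d=15,z=192): # side 1: tool on wheel side, -1: on front side
    return [-84-100*np.sin(f)+side*d*np.cos(f),50-100*np.cos(f)-side*d*np.sin(f),z,90-np.degrees(f)]
def resync():
    s=ctrl.get_state();q=s['tool_rot'];json.dump([*map(float,s['eef_pos']),*map(float,[q[1],q[2],q[3],q[0]])],open('cmd.json','w'))
E
python3 - <<'E'
from plan import *
resync()
ts=[[-58,-50,230,90],[-58,-50,192,90],[-58,-50,192,90]]+[knob(f) for f in np.linspace(-.03,.41,8)]
rows(ts+ts[-1:])
E
```

```text
[[0.01, -0.035, 0.099, 0.0, 0.0, -0.001, 1], [0.01, -0.035, 0.194, 0.0, 0.0, -0.001, 1], [0.01, -0.035, 0.194, 0.0, 0.0, -0.001, 1], [0.011, -0.055, 0.194, 0.0, 0.0, -0.006, 1], [0.009, -0.071, 0.194, 0.0, 0.0, 0.004, 1], [0.007, -0.087, 0.194, 0.0, 0.0, 0.014, 1], [0.007, -0.103, 0.194, 0.0, 0.0, 0.024, 1], [0.008, -0.118, 0.194, 0.0, 0.0, 0.034, 1], [0.009, -0.134, 0.194, 0.0, 0.0, 0.044, 1], [0.012, -0.15, 0.194, 0.0, 0.0, 0.054, 1], [0.015, -0.165, 0.194, 0.0, 0.0, 0.064, 1], [0.015, -0.165, 0.194, 0.0, 0.0, 0.064, 1]]
```

>>> {"op": "send_rows", "data": {"moves": [[0.01, -0.035, 0.099, 0, 0, -0.001, 1], [0.01, -0.035, 0.194, 0, 0, -0.001, 1], [0.01, -0.035, 0.194, 0, 0, -0.001, 1], [0.011, -0.055, 0.194, 0, 0, -0.006, 1], [0.009, -0.071, 0.194, 0, 0, 0.004, 1], [0.007, -0.087, 0.194, 0, 0, 0.014, 1], [0.007, -0.103, 0.194, 0, 0, 0.024, 1], [0.008, -0.118, 0.194, 0, 0, 0.034, 1], [0.009, -0.134, 0.194, 0, 0, 0.044, 1], [0.012, -0.15, 0.194, 0, 0, 0.054, 1], [0.015, -0.165, 0.194, 0, 0, 0.064, 1], [0.015, -0.165, 0.194, 0, 0, 0.064, 1]]}}

```text
t: 3.57
eef_pos: [0.4471, 0.2617, 0.1945]
tool_rot: [0.001, 0.786, 0.618, 0.001]
ft_force: [-0.0, -0.2, -0.5]
width: -0.0
gripper_force: 0.0
```

```bash
python3 - <<'E'
from plan import *
tm(); print(knob(.41))
rows([knob(.38,d=20)]*2+[[-90,-45,260,90]]*3)   # back off, rise
rows([[61,60,260,180]]*1)
E
```

```text
t 3.57 mach mm [-110.   -46.4  194.5   66.6] F [-0.  -0.2 -0.5] q7 -0.97
[np.float64(-110.10412045619321), np.float64(-47.691222201426854), 192, np.float64(66.50873039963625)]
[[0.002, 0.019, 0.0, 0.0, 0.0, -0.004, 1], [0.002, 0.019, 0.0, 0.0, 0.0, -0.004, 1], [0.026, 0.043, -0.17, 0.0, 0.0, -0.065, 1], [0.026, 0.043, -0.17, 0.0, 0.0, -0.065, 1], [0.026, 0.043, -0.17, 0.0, 0.0, -0.065, 1]]
[[0.262, 0.378, -0.001, 0.0, 0.0, -0.25, 1]]
```

>>> {"op": "send_rows", "data": {"moves": [[0.002, 0.019, 0, 0, 0, -0.004, 1], [0.002, 0.019, 0, 0, 0, -0.004, 1], [0.026, 0.043, -0.17, 0, 0, -0.065, 1], [0.026, 0.043, -0.17, 0, 0, -0.065, 1], [0.026, 0.043, -0.17, 0, 0, -0.065, 1], [0.026, 0.043, -0.17, 0, 0, -0.065, 1]]}}

```text
t: 4.07
eef_pos: [0.4668, 0.2688, 0.2626]
tool_rot: [0.001, 0.641, 0.768, 0.001]
ft_force: [-0.3, 0.8, -1.1]
width: 0.0
gripper_force: 0.0
```

```bash
cat >> plan.py <<'E'
def hnd(th,d=18,z=198): # th deg clockwise wheel angle; tool d behind handle, -y face pushes
    t=np.radians(th); c,s=np.cos(t),np.sin(t)
    return [61*c+d*s,-61*s+d*c,z,180-th]
E
python3 - <<'E'
from plan import *
p,d=snap('top','top2')
u0=p[120:240,270:410];cv2.imwrite('pics/c2.png',cv2.resize(u0[:,:,::-1],None,fx=4,fy=4,interpolation=cv2.INTER_CUBIC))
tm();resync()
rows([hnd(0,40,260)])
E
```

```text
t 4.12 mach mm [-90.  -43.2 261.2  90.2] F [-0.1 -0.4 -0.4] q7 -0.55
[[0.207, 0.378, 0.003, 0.0, 0.0, -0.25, 1]]
```

View pics/c2.png

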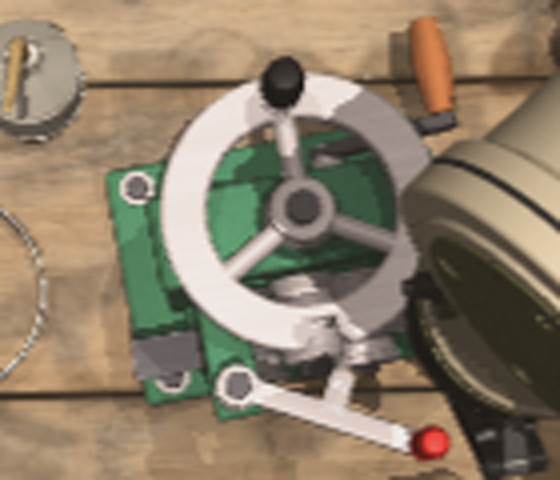

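The latch is swung out: knob at crop (431,442), about 0.45 rad, with the nose clear of the rim. Now to the handle.

>>> {"op": "send_rows", "data": {"moves": [[0.207, 0.378, 0.003, 0, 0, -0.25, 1], [0.207, 0.378, 0.003, 0, 0, -0.25, 1], [0.207, 0.378, 0.003, 0, 0, -0.25, 1], [0.207, 0.378, 0.003, 0, 0, -0.25, 1], [0.207, 0.378, 0.003, 0, 0, -0.25, 1], [0.207, 0.378, 0.003, 0, 0, -0.25, 1], [0.207, 0.378, 0.003, 0, 0, -0.25, 1], [0.207, 0.378, 0.003, 0, 0, -0.25, 1], [0.207, 0.378, 0.003, 0, 0, -0.25, 1], [0.207, 0.378, 0.003, 0, 0, -0.25, 1], [0.207, 0.378, 0.003, 0, 0, -0.25, 1], [0.207, 0.378, 0.003, 0, 0, -0.25, 1]]}}

```text
t: 5.12
eef_pos: [0.6, 0.3757, 0.2581]
tool_rot: [-0.001, -0.052, 0.999, -0.001]
ft_force: [0.0, 0.2, -0.5]
width: -0.0002
gripper_force: 0.0
```

```bash
python3 - <<'E'
from plan import *
tm();resync()
rows([hnd(0,40,225)]*2+[hnd(0,35)]*2+[hnd(0,25)]+[hnd(t) for t in (0,6,12,18,24,30,36)])
rows([hnd(t) for t in range(42,110,6)])
rows([hnd(t) for t in range(114,176,6)])
tm()
E
```

```text
t 5.12 mach mm [  60.1   40.1  258.1 -183.7] F [ 0.   0.2 -0.5] q7 0.75
[[-0.003, 0.0, 0.083, 0.0, 0.0, -0.01, 1], [-0.003, 0.0, 0.083, 0.0, 0.0, -0.01, 1], [-0.003, -0.012, 0.15, 0.0, 0.0, -0.01, 1], [-0.003, -0.012, 0.15, 0.0, 0.0, -0.01, 1], [-0.005, -0.037, 0.15, 0.0, 0.0, -0.01, 1], [-0.006, -0.055, 0.15, 0.0, 0.0, -0.01, 1], [-0.011, -0.071, 0.15, 0.0, 0.0, 0.006, 1], [-0.014, -0.087, 0.15, 0.0, 0.0, 0.023, 1], [-0.016, -0.104, 0.15, 0.0, 0.0, 0.04, 1], [-0.016, -0.12, 0.15, 0.0, 0.0, 0.056, 1], [-0.014, -0.137, 0.15, 0.0, 0.0, 0.073, 1], [-0.01, -0.153, 0.15, 0.0, 0.0, 0.09, 1]]
[[-0.004, -0.016, 0.0, 0.0, 0.0, 0.016, 1], [-0.006, -0.033, 0.0, 0.0, 0.0, 0.033, 1], [-0.006, -0.049, 0.001, 0.0, 0.0, 0.05, 1], [-0.005, -0.066, 0.001, 0.0, 0.0, 0.066, 1], [-0.002, -0.082, 0.001, 0.0, 0.0, 0.083, 1], [0.003, -0.098, 0.001, 0.0, 0.0, 0.1, 1], [0.009, -0.114, 0.001, 0.0, 0.0, 0.116, 1], [0.017, -0.128, 0.001, 0.0, 0.0, 0.133, 1], [0.026, -0.142, 0.001, 0.0, 0.0, 0.15, 1], [0.037, -0.155, 0.001, 0.0, 0.0, 0.166, 1], [0.049, -0.166, 0.001, 0.0, 0.0, 0.183, 1], [0.062, -0.176, 0.001, 0.0, 0.0, 0.2, 1]]
[[-0.004, -0.017, 0.0, 0.0, 0.0, 0.016, 1], [-0.006, -0.033, 0.0, 0.0, 0.0, 0.033, 1], [-0.007, -0.05, 0.0, 0.0, 0.0, 0.05, 1], [-0.005, -0.066, 0.0, 0.0, 0.0, 0.066, 1], [-0.002, -0.083, 0.0, 0.0, 0.0, 0.083, 1], [0.002, -0.099, 0.0, 0.0, 0.0, 0.1, 1], [0.009, -0.114, 0.0, 0.0, 0.0, 0.116, 1], [0.017, -0.129, 0.0, 0.0, 0.0, 0.133, 1], [0.026, -0.142, 0.0, 0.0, 0.0, 0.15, 1], [0.037, -0.155, 0.0, 0.0, 0.0, 0.166, 1], [0.049, -0.166, 0.0, 0.0, 0.0, 0.183, 1]]
t 5.12 mach mm [  60.1   40.1  258.1 -183.7] F [ 0.   0.2 -0.5] q7 0.75
```

>>> {"op": "send_rows", "data": {"moves": [[-0.003, 0, 0.083, 0, 0, -0.01, 1], [-0.003, 0, 0.083, 0, 0, -0.01, 1], [-0.003, -0.012, 0.15, 0, 0, -0.01, 1], [-0.003, -0.012, 0.15, 0, 0, -0.01, 1], [-0.005, -0.037, 0.15, 0, 0, -0.01, 1], [-0.006, -0.055, 0.15, 0, 0, -0.01, 1], [-0.011, -0.071, 0.15, 0, 0, 0.006, 1], [-0.014, -0.087, 0.15, 0, 0, 0.023, 1], [-0.016, -0.104, 0.15, 0, 0, 0.04, 1], [-0.016, -0.12, 0.15, 0, 0, 0.056, 1], [-0.014, -0.137, 0.15, 0, 0, 0.073, 1], [-0.01, -0.153, 0.15, 0, 0, 0.09, 1]]}}

```text
t: 6.12
eef_pos: [0.611, 0.3157, 0.2012]
tool_rot: [0.001, 0.233, 0.973, 0.001]
ft_force: [1.0, 2.4, -0.7]
width: -0.0002
gripper_force: 1.2
```

```bash
python3 - <<'E'
from plan import *
tm();print(np.round(hnd(36),1))
E
```

```text
t 6.12 mach mm [ 60.8 -20.8 201.2 143.4] F [ 1.   2.4 -0.7] q7 0.27
[ 59.9 -21.3 198.  144. ]
```

>>> {"op": "send_rows", "data": {"moves": [[-0.004, -0.016, 0, 0, 0, 0.016, 1], [-0.006, -0.033, 0, 0, 0, 0.033, 1], [-0.006, -0.049, 0.001, 0, 0, 0.05, 1], [-0.005, -0.066, 0.001, 0, 0, 0.066, 1], [-0.002, -0.082, 0.001, 0, 0, 0.083, 1], [0.003, -0.098, 0.001, 0, 0, 0.1, 1], [0.009, -0.114, 0.001, 0, 0, 0.116, 1], [0.017, -0.128, 0.001, 0, 0, 0.133, 1], [0.026, -0.142, 0.001, 0, 0, 0.15, 1], [0.037, -0.155, 0.001, 0, 0, 0.166, 1], [0.049, -0.166, 0.001, 0, 0, 0.183, 1], [0.062, -0.176, 0.001, 0, 0, 0.2, 1]]}}

```text
t: 7.12
eef_pos: [0.5578, 0.2635, 0.2012]
tool_rot: [0.001, 0.76, 0.65, 0.002]
ft_force: [2.1, 1.1, -0.1]
width: -0.0
gripper_force: 1.2
```

>>> {"op": "send_rows", "data": {"moves": [[-0.004, -0.017, 0, 0, 0, 0.016, 1], [-0.006, -0.033, 0, 0, 0, 0.033, 1], [-0.007, -0.05, 0, 0, 0, 0.05, 1], [-0.005, -0.066, 0, 0, 0, 0.066, 1], [-0.002, -0.083, 0, 0, 0, 0.083, 1], [0.002, -0.099, 0, 0, 0, 0.1, 1], [0.009, -0.114, 0, 0, 0, 0.116, 1], [0.017, -0.129, 0, 0, 0, 0.133, 1], [0.026, -0.142, 0, 0, 0, 0.15, 1], [0.037, -0.155, 0, 0, 0, 0.166, 1], [0.049, -0.166, 0, 0, 0, 0.183, 1]]}}

```text
t: 8.03
eef_pos: [0.4947, 0.2926, 0.2011]
tool_rot: [0.0, 0.991, 0.132, 0.001]
ft_force: [-0.6, -3.0, 0.7]
width: -0.0001
gripper_force: 1.2
```

```bash
python3 - <<'E'
from plan import *
tm();print(np.round(hnd(174),1))
E
```

```text
t 8.03 mach mm [-57.8 -24.  201.1   5.5] F [-0.6 -3.   0.7] q7 -2.05
[-58.8 -24.3 198.    6. ]
```

```bash
python3 - <<'E'
from plan import *
resync()
b=hnd(174,30);u=hnd(174,34,255)
def y(t,v): return t[:3]+[v]
rows([b,b]+[y(u,6)]*2+[y(u,v) for v in (12,18,24,30,36,42,48,54)])
rows([y(u,v) for v in range(60,132,6)])
rows([y(u,v) for v in range(132,192,6)]+[y(u,186)]*2)
E
```

```text
[[-0.002, 0.03, 0.008, 0.0, 0.0, -0.001, 1], [-0.002, 0.03, 0.008, 0.0, 0.0, -0.001, 1], [-0.002, 0.041, -0.135, 0.0, 0.0, -0.001, 1], [-0.002, 0.041, -0.135, 0.0, 0.0, -0.001, 1], [-0.002, 0.041, -0.135, 0.0, 0.0, -0.018, 1], [-0.002, 0.041, -0.135, 0.0, 0.0, -0.035, 1], [-0.002, 0.041, -0.135, 0.0, 0.0, -0.051, 1], [-0.002, 0.041, -0.135, 0.0, 0.0, -0.068, 1], [-0.002, 0.041, -0.135, 0.0, 0.0, -0.085, 1], [-0.002, 0.041, -0.135, 0.0, 0.0, -0.101, 1], [-0.002, 0.041, -0.135, 0.0, 0.0, -0.118, 1], [-0.002, 0.041, -0.135, 0.0, 0.0, -0.135, 1]]
[[0.0, 0.0, 0.0, 0.0, 0.0, -0.016, 1], [0.0, 0.0, 0.0, 0.0, 0.0, -0.033, 1], [0.0, 0.0, 0.0, 0.0, 0.0, -0.05, 1], [0.0, 0.0, 0.0, 0.0, 0.0, -0.066, 1], [0.0, 0.0, 0.0, 0.0, 0.0, -0.083, 1], [0.0, 0.0, 0.0, 0.0, 0.0, -0.1, 1], [0.0, 0.0, 0.0, 0.0, 0.0, -0.116, 1], [0.0, 0.0, 0.0, 0.0, 0.0, -0.133, 1], [0.0, 0.0, 0.0, 0.0, 0.0, -0.15, 1], [0.0, 0.0, 0.0, 0.0, 0.0, -0.166, 1], [0.0, 0.0, 0.0, 0.0, 0.0, -0.183, 1], [0.0, 0.0, 0.0, 0.0, 0.0, -0.2, 1]]
[[0.0, 0.0, 0.0, 0.0, 0.0, -0.016, 1], [0.0, 0.0, 0.0, 0.0, 0.0, -0.033, 1], [0.0, 0.0, 0.0, 0.0, 0.0, -0.05, 1], [0.0, 0.0, 0.0, 0.0, 0.0, -0.066, 1], [0.0, 0.0, 0.0, 0.0, 0.0, -0.083, 1], [0.0, 0.0, 0.0, 0.0, 0.0, -0.1, 1], [0.0, 0.0, 0.0, 0.0, 0.0, -0.116, 1], [0.0, 0.0, 0.0, 0.0, 0.0, -0.133, 1], [0.0, 0.0, 0.0, 0.0, 0.0, -0.15, 1], [0.0, 0.0, 0.0, 0.0, 0.0, -0.166, 1], [0.0, 0.0, 0.0, 0.0, 0.0, -0.166, 1], [0.0, 0.0, 0.0, 0.0, 0.0, -0.166, 1]]
```

>>> {"op": "send_rows", "data": {"moves": [[-0.002, 0.03, 0.008, 0, 0, -0.001, 1], [-0.002, 0.03, 0.008, 0, 0, -0.001, 1], [-0.002, 0.041, -0.135, 0, 0, -0.001, 1], [-0.002, 0.041, -0.135, 0, 0, -0.001, 1], [-0.002, 0.041, -0.135, 0, 0, -0.018, 1], [-0.002, 0.041, -0.135, 0, 0, -0.035, 1], [-0.002, 0.041, -0.135, 0, 0, -0.051, 1], [-0.002, 0.041, -0.135, 0, 0, -0.068, 1], [-0.002, 0.041, -0.135, 0, 0, -0.085, 1], [-0.002, 0.041, -0.135, 0, 0, -0.101, 1], [-0.002, 0.041, -0.135, 0, 0, -0.118, 1], [-0.002, 0.041, -0.135, 0, 0, -0.135, 1]]}}

```text
t: 9.03
eef_pos: [0.498, 0.2771, 0.2543]
tool_rot: [0.0, 0.846, 0.534, 0.001]
ft_force: [-0.5, 0.0, 0.2]
width: 0.0003
gripper_force: 0.0
```

>>> {"op": "send_rows", "data": {"moves": [[0, 0, 0, 0, 0, -0.016, 1], [0, 0, 0, 0, 0, -0.033, 1], [0, 0, 0, 0, 0, -0.05, 1], [0, 0, 0, 0, 0, -0.066, 1], [0, 0, 0, 0, 0, -0.083, 1], [0, 0, 0, 0, 0, -0.1, 1], [0, 0, 0, 0, 0, -0.116, 1], [0, 0, 0, 0, 0, -0.133, 1], [0, 0, 0, 0, 0, -0.15, 1], [0, 0, 0, 0, 0, -0.166, 1], [0, 0, 0, 0, 0, -0.183, 1], [0, 0, 0, 0, 0, -0.2, 1]]}}

```text
t: 10.03
eef_pos: [0.4981, 0.277, 0.2542]
tool_rot: [0.001, 0.371, 0.929, 0.0]
ft_force: [-0.8, -0.3, 0.1]
width: -0.0003
gripper_force: 0.0
```

>>> {"op": "send_rows", "data": {"moves": [[0, 0, 0, 0, 0, -0.016, 1], [0, 0, 0, 0, 0, -0.033, 1], [0, 0, 0, 0, 0, -0.05, 1], [0, 0, 0, 0, 0, -0.066, 1], [0, 0, 0, 0, 0, -0.083, 1], [0, 0, 0, 0, 0, -0.1, 1], [0, 0, 0, 0, 0, -0.116, 1], [0, 0, 0, 0, 0, -0.133, 1], [0, 0, 0, 0, 0, -0.15, 1], [0, 0, 0, 0, 0, -0.166, 1], [0, 0, 0, 0, 0, -0.166, 1]]}}

```text
t: 10.95
eef_pos: [0.4982, 0.2769, 0.254]
tool_rot: [0.001, -0.141, 0.99, 0.0]
ft_force: [0.7, 0.6, -0.1]
width: -0.0001
gripper_force: 0.0
```

```bash
cat >> plan.py <<'E'
def h2(th,d=18,z=198):
    t=hnd(th,d,z); return t[:3]+[360-th]
E
python3 - <<'E'
from plan import *
tm();resync()
rows([h2(174,34,225)]+[h2(174,32)]*3+[h2(174,25)]+[h2(t) for t in range(172,210,6)])
rows([h2(t) for t in range(214,286,6)])
rows([h2(t) for t in range(286,346,6)])
E
```

```text
t 10.95 mach mm [ -57.   -40.   254.  -173.5] F [ 0.7  0.6 -0.1] q7 1.03
[[0.0, 0.0, 0.072, 0.0, 0.0, 0.001, 1], [0.0, 0.005, 0.14, 0.0, 0.0, 0.001, 1], [0.0, 0.005, 0.14, 0.0, 0.0, 0.001, 1], [0.0, 0.005, 0.14, 0.0, 0.0, 0.001, 1], [0.0, 0.022, 0.14, 0.0, 0.0, 0.001, 1], [-0.001, 0.034, 0.14, 0.0, 0.0, -0.004, 1], [0.003, 0.05, 0.14, 0.0, 0.0, 0.012, 1], [0.005, 0.067, 0.14, 0.0, 0.0, 0.029, 1], [0.006, 0.083, 0.14, 0.0, 0.0, 0.046, 1], [0.005, 0.1, 0.14, 0.0, 0.0, 0.062, 1], [0.003, 0.117, 0.14, 0.0, 0.0, 0.079, 1], [-0.002, 0.133, 0.14, 0.0, 0.0, 0.096, 1]]
[[0.004, 0.016, 0.0, 0.0, 0.0, 0.016, 1], [0.006, 0.032, 0.0, 0.0, 0.0, 0.033, 1], [0.007, 0.049, 0.0, 0.0, 0.0, 0.05, 1], [0.005, 0.065, 0.0, 0.0, 0.0, 0.066, 1], [0.002, 0.082, 0.0, 0.0, 0.0, 0.083, 1], [-0.002, 0.098, 0.0, 0.0, 0.0, 0.1, 1], [-0.009, 0.113, 0.0, 0.0, 0.0, 0.116, 1], [-0.017, 0.128, 0.0, 0.0, 0.0, 0.133, 1], [-0.026, 0.141, 0.0, 0.0, 0.0, 0.15, 1], [-0.037, 0.154, 0.0, 0.0, 0.0, 0.166, 1], [-0.049, 0.165, 0.0, 0.0, 0.0, 0.183, 1], [-0.062, 0.176, 0.0, 0.0, 0.0, 0.2, 1]]
[[0.003, 0.016, 0.0, 0.0, 0.0, 0.016, 1], [0.006, 0.033, 0.0, 0.0, 0.0, 0.033, 1], [0.006, 0.049, 0.0, 0.0, 0.0, 0.05, 1], [0.005, 0.066, 0.0, 0.0, 0.0, 0.066, 1], [0.002, 0.082, 0.0, 0.0, 0.0, 0.083, 1], [-0.003, 0.098, 0.0, 0.0, 0.0, 0.1, 1], [-0.009, 0.114, 0.0, 0.0, 0.0, 0.116, 1], [-0.017, 0.128, 0.0, 0.0, 0.0, 0.133, 1], [-0.027, 0.142, 0.0, 0.0, 0.0, 0.15, 1], [-0.037, 0.155, 0.0, 0.0, 0.0, 0.166, 1]]
```

>>> {"op": "send_rows", "data": {"moves": [[0, 0, 0.072, 0, 0, 0.001, 1], [0, 0.005, 0.14, 0, 0, 0.001, 1], [0, 0.005, 0.14, 0, 0, 0.001, 1], [0, 0.005, 0.14, 0, 0, 0.001, 1], [0, 0.022, 0.14, 0, 0, 0.001, 1], [-0.001, 0.034, 0.14, 0, 0, -0.004, 1], [0.003, 0.05, 0.14, 0, 0, 0.012, 1], [0.005, 0.067, 0.14, 0, 0, 0.029, 1], [0.006, 0.083, 0.14, 0, 0, 0.046, 1], [0.005, 0.1, 0.14, 0, 0, 0.062, 1], [0.003, 0.117, 0.14, 0, 0, 0.079, 1], [-0.002, 0.133, 0.14, 0, 0, 0.096, 1]]}}

```text
t: 11.95
eef_pos: [0.4841, 0.3293, 0.1985]
tool_rot: [0.001, 0.163, 0.987, 0.0]
ft_force: [-0.9, -2.6, 0.2]
width: 0.0
gripper_force: 1.2
```

>>> {"op": "send_rows", "data": {"moves": [[0.004, 0.016, 0, 0, 0, 0.016, 1], [0.006, 0.032, 0, 0, 0, 0.033, 1], [0.007, 0.049, 0, 0, 0, 0.05, 1], [0.005, 0.065, 0, 0, 0, 0.066, 1], [0.002, 0.082, 0, 0, 0, 0.083, 1], [-0.002, 0.098, 0, 0, 0, 0.1, 1], [-0.009, 0.113, 0, 0, 0, 0.116, 1], [-0.017, 0.128, 0, 0, 0, 0.133, 1], [-0.026, 0.141, 0, 0, 0, 0.15, 1], [-0.037, 0.154, 0, 0, 0, 0.166, 1], [-0.049, 0.165, 0, 0, 0, 0.183, 1], [-0.062, 0.176, 0, 0, 0, 0.2, 1]]}}

```text
t: 12.95
eef_pos: [0.5291, 0.3894, 0.1985]
tool_rot: [-0.001, 0.711, 0.703, 0.001]
ft_force: [-2.0, 0.3, -0.2]
width: -0.0001
gripper_force: 1.2
```

>>> {"op": "send_rows", "data": {"moves": [[0.003, 0.016, 0, 0, 0, 0.016, 1], [0.006, 0.033, 0, 0, 0, 0.033, 1], [0.006, 0.049, 0, 0, 0, 0.05, 1], [0.005, 0.066, 0, 0, 0, 0.066, 1], [0.002, 0.082, 0, 0, 0, 0.083, 1], [-0.003, 0.098, 0, 0, 0, 0.1, 1], [-0.009, 0.114, 0, 0, 0, 0.116, 1], [-0.017, 0.128, 0, 0, 0, 0.133, 1], [-0.027, 0.142, 0, 0, 0, 0.15, 1], [-0.037, 0.155, 0, 0, 0, 0.166, 1]]}}

```text
t: 13.78
eef_pos: [0.5914, 0.3744, 0.1987]
tool_rot: [-0.001, 0.967, 0.255, 0.001]
ft_force: [-0.6, 1.9, -0.3]
width: -0.0002
gripper_force: 1.2
```

```bash
python3 - <<'E'
from plan import *
tm();print(np.round(h2(340),1))
p,d=snap('top','top3')
cv2.imwrite('pics/c3.png',cv2.resize(p[120:240,270:410,::-1],None,fx=5,fy=5,interpolation=cv2.INTER_CUBIC))
E
```

```text
t 13.78 mach mm [ 51.3  40.4 198.7  19.8] F [-0.6  1.9 -0.3] q7 -1.82
[ 51.2  37.8 198.   20. ]
```

View pics/c3.png

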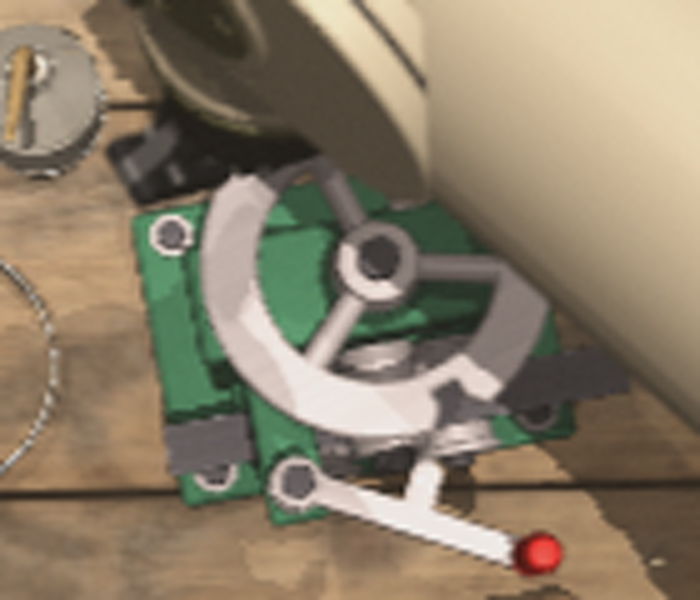

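The notch is at about crop (455,395) with the hub at (378,258), so roughly 18-20° remain; the latch is still out. Now I'll push slowly to nominal 357°.

```bash
python3 - <<'E'
from plan import *
rows([h2(t) for t in (343,346,349,352,354,356,357,357,357)])
E
```

```text
[[0.002, 0.008, 0.0, 0.0, 0.0, 0.009, 1], [0.003, 0.016, 0.0, 0.0, 0.0, 0.017, 1], [0.005, 0.025, 0.0, 0.0, 0.0, 0.025, 1], [0.005, 0.033, 0.0, 0.0, 0.0, 0.034, 1], [0.006, 0.038, 0.0, 0.0, 0.0, 0.039, 1], [0.006, 0.044, 0.0, 0.0, 0.0, 0.045, 1], [0.006, 0.047, 0.0, 0.0, 0.0, 0.048, 1], [0.006, 0.047, 0.0, 0.0, 0.0, 0.048, 1], [0.006, 0.047, 0.0, 0.0, 0.0, 0.048, 1]]
```

>>> {"op": "send_rows", "data": {"moves": [[0.002, 0.008, 0, 0, 0, 0.009, 1], [0.003, 0.016, 0, 0, 0, 0.017, 1], [0.005, 0.025, 0, 0, 0, 0.025, 1], [0.005, 0.033, 0, 0, 0, 0.034, 1], [0.006, 0.038, 0, 0, 0, 0.039, 1], [0.006, 0.044, 0, 0, 0, 0.045, 1], [0.006, 0.047, 0, 0, 0, 0.048, 1], [0.006, 0.047, 0, 0, 0, 0.048, 1], [0.006, 0.047, 0, 0, 0, 0.048, 1]]}}

```text
t: 14.58
eef_pos: [0.6029, 0.3578, 0.1978]
tool_rot: [-0.001, 0.994, 0.109, 0.001]
ft_force: [-0.5, 1.9, 1.7]
width: 0.0002
gripper_force: 1.0
```

```bash
python3 - <<'E'
from plan import *
tm();print(np.round(h2(357),1))
p,d=snap('top','top4')
cv2.imwrite('pics/c4.png',cv2.resize(p[165:240,310:400,::-1],None,fx=8,fy=8,interpolation=cv2.INTER_CUBIC))
E
```

```text
t 14.58 mach mm [ 59.9  22.  197.8   2.8] F [-0.5  1.9  1.7] q7 -2.07
[ 60.   21.2 198.    3. ]
```

View pics/c4.png

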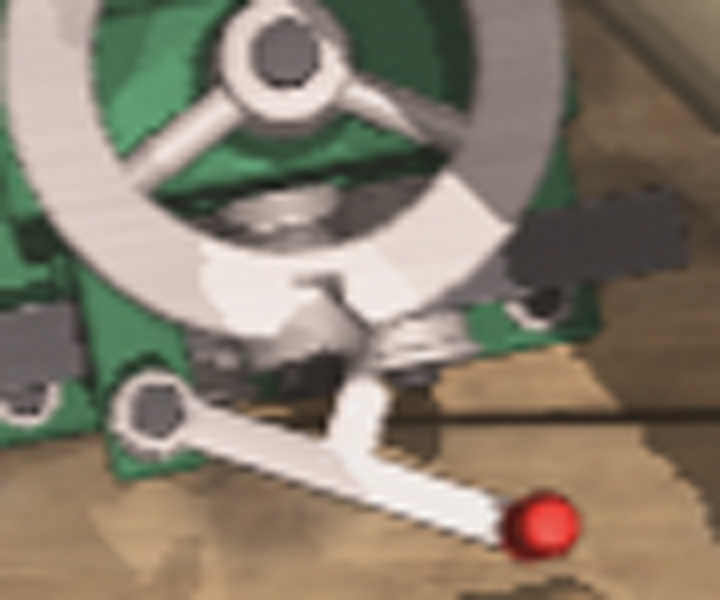

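The latch is out, and notch root at crop (322,280) against hub (287,52) suggests the wheel is close to one turn. I'll measure the rotation by comparing intensity rings with the first picture.

```bash
cat > ring.py <<'E'
from plan import *
o,a=mach();c=optics.get_calibration('top');V=c['view'];o=o+np.array([.0008,-.0001])
def ring(f,r,z,T):
    g=cv2.cvtColor(cv2.imread('pics/'+f+'.png'),cv2.COLOR_BGR2GRAY).astype(np.float32)
    w=np.stack([o[0]+r*np.cos(T+a),o[1]+r*np.sin(T+a),z+0*T,1+0*T]);q=V@w
    return cv2.remap(g,(c['cx']+c['fx']*q[0]/-q[2])[None].astype(np.float32),(c['cy']-c['fy']*q[1]/-q[2])[None].astype(np.float32),cv2.INTER_LINEAR)[0]
def cmp(f,lo,hi,radii):
    D=np.arange(lo,hi,.5);S=np.arange(-15,15.1,.5);best=[]
    for r in radii:
        A=ring(f,r,.170,np.radians(D))
        sc=[np.corrcoef(A,ring('top1',r,.170,np.radians(D+s)))[0,1] for s in S]; best.append((float(S[np.argmax(sc)]),round(float(max(sc)),2)))
    print(f,lo,hi,best)   # s>0: wheel has run past one turn? handle at -s
import sys
f=sys.argv[1]
for lo,hi in((100,150),(210,270)): cmp(f,lo,hi,(.028,.032,.036,.040,.044))
cmp(f,160,200,(.060,.064,.068))
E
python3 ring.py top4; python3 ring.py top3
```

```text
top4 100 150 [(3.0, 0.99), (3.0, 0.99), (2.0, 0.98), (2.0, 0.97), (2.5, 0.97)]
top4 210 270 [(5.5, 0.87), (6.5, 0.88), (7.5, 0.93), (4.5, 0.91), (2.0, 0.81)]
top4 160 200 [(3.5, 0.76), (-7.0, 0.72), (3.0, 0.7)]
top3 100 150 [(-15.0, 0.81), (-15.0, 0.82), (-15.0, 0.84), (-15.0, 0.82), (-15.0, 0.82)]
top3 210 270 [(-15.0, 0.74), (-15.0, 0.86), (-15.0, 0.84), (-15.0, 0.83), (-15.0, 0.79)]
top3 160 200 [(-11.5, 0.65), (-10.0, 0.19), (-9.0, 0.38)]
```

The wheel is about 2.5° past one turn, within the notch's draw-in. I'll back off, go to the front of the knob and re-measure unobstructed.

```bash
python3 - <<'E'
from plan import *
u=h2(357,40,260)
k=knob(.45,-1,40,260)
def y(t,v): return t[:3]+[v]
rows([h2(357,30)]*2+[u]*4)
rows([k]*1)
E
```

```text
[[0.0, -0.03, 0.0, 0.0, 0.0, 0.0, 1], [0.0, -0.03, 0.0, 0.0, 0.0, 0.0, 1], [0.0, -0.055, -0.155, 0.0, 0.0, 0.0, 1], [0.0, -0.055, -0.155, 0.0, 0.0, 0.0, 1], [0.0, -0.055, -0.155, 0.0, 0.0, 0.0, 1], [0.0, -0.055, -0.155, 0.0, 0.0, 0.0, 1]]
[[-0.564, 0.136, 0.0, 0.0, 0.0, -0.17, 1]]
```

>>> {"op": "send_rows", "data": {"moves": [[0, -0.03, 0, 0, 0, 0, 1], [0, -0.03, 0, 0, 0, 0, 1], [0, -0.055, -0.155, 0, 0, 0, 1], [0, -0.055, -0.155, 0, 0, 0, 1], [0, -0.055, -0.155, 0, 0, 0, 1], [0, -0.055, -0.155, 0, 0, 0, 1]]}}

```text
t: 15.13
eef_pos: [0.5983, 0.3794, 0.2603]
tool_rot: [-0.001, 0.994, 0.109, 0.001]
ft_force: [0.3, 0.3, -0.4]
width: -0.0001
gripper_force: 0.0
```

>>> {"op": "send_rows", "data": {"moves": [[-0.564, 0.136, 0, 0, 0, -0.17, 1], [-0.564, 0.136, 0, 0, 0, -0.17, 1], [-0.564, 0.136, 0, 0, 0, -0.17, 1], [-0.564, 0.136, 0, 0, 0, -0.17, 1], [-0.564, 0.136, 0, 0, 0, -0.17, 1], [-0.564, 0.136, 0, 0, 0, -0.17, 1], [-0.564, 0.136, 0, 0, 0, -0.17, 1], [-0.564, 0.136, 0, 0, 0, -0.17, 1], [-0.564, 0.136, 0, 0, 0, -0.17, 1], [-0.564, 0.136, 0, 0, 0, -0.17, 1], [-0.564, 0.136, 0, 0, 0, -0.17, 1], [-0.564, 0.136, 0, 0, 0, -0.17, 1]]}}

```text
t: 16.13
eef_pos: [0.3894, 0.2766, 0.2583]
tool_rot: [-0.0, 0.802, 0.598, -0.001]
ft_force: [-0.2, -1.0, -0.4]
width: -0.0002
gripper_force: 0.0
```

```bash
python3 - <<'E'
from plan import *
tm();resync()
p,d=snap('top','top5')
cv2.imwrite('pics/c5.png',cv2.resize(p[120:240,270:410,::-1],None,fx=5,fy=5,interpolation=cv2.INTER_CUBIC))
E
python3 ring.py top5
```

```text
t 16.13 mach mm [-164.2  -22.   258.3   63.7] F [-0.2 -1.  -0.4] q7 -1.01
top5 100 150 [(3.0, 0.99), (3.0, 0.99), (2.5, 0.97), (2.0, 0.94), (2.5, 0.97)]
top5 210 270 [(1.5, 0.91), (2.0, 0.98), (2.5, 0.98), (2.0, 0.93), (2.0, 0.83)]
top5 160 200 [(3.5, 0.74), (-6.0, 0.51), (3.0, 0.6)]
```

View pics/c5.png

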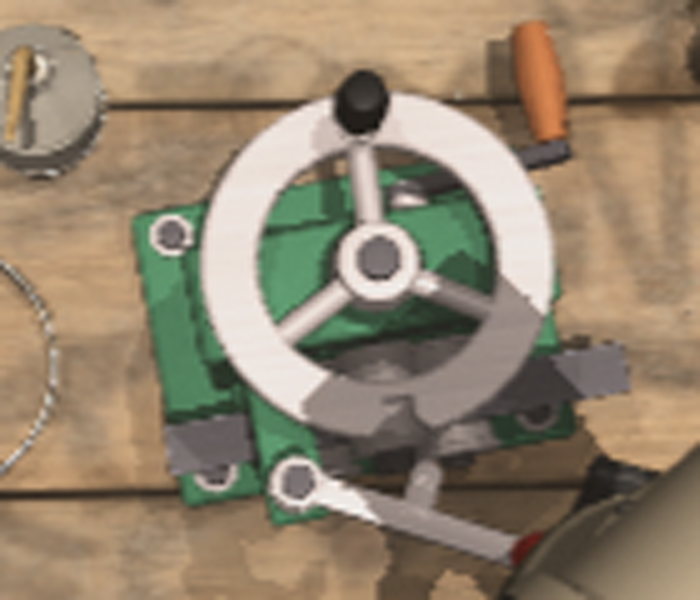

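The handle is at crop (362,98) against (354,98) at the start, so the wheel is 2.5° past and needs no correction. Now I'll push the latch home.

```bash
python3 - <<'E'
from plan import *
ts=[knob(.45,-1,40,220)]+[knob(.45,-1,40,192)]*2+[knob(.45,-1,28,192)]+[knob(f,-1,17) for f in (.45,.38,.31,.25,.2,.15,.1,.07)]
rows(ts)
E
```

```text
[[-0.001, 0.002, 0.096, 0.0, 0.0, -0.001, 1], [-0.001, 0.003, 0.166, 0.0, 0.0, -0.001, 1], [-0.001, 0.003, 0.166, 0.0, 0.0, -0.001, 1], [0.0, 0.033, 0.166, 0.0, 0.0, -0.001, 1], [0.0, 0.06, 0.166, 0.0, 0.0, -0.001, 1], [-0.002, 0.078, 0.166, 0.0, 0.0, -0.012, 1], [-0.003, 0.095, 0.166, 0.0, 0.0, -0.024, 1], [-0.003, 0.111, 0.166, 0.0, 0.0, -0.033, 1], [-0.002, 0.123, 0.166, 0.0, 0.0, -0.041, 1], [-0.001, 0.136, 0.166, 0.0, 0.0, -0.049, 1], [0.001, 0.148, 0.166, 0.0, 0.0, -0.057, 1], [0.003, 0.156, 0.166, 0.0, 0.0, -0.062, 1]]
```

>>> {"op": "send_rows", "data": {"moves": [[-0.001, 0.002, 0.096, 0, 0, -0.001, 1], [-0.001, 0.003, 0.166, 0, 0, -0.001, 1], [-0.001, 0.003, 0.166, 0, 0, -0.001, 1], [0, 0.033, 0.166, 0, 0, -0.001, 1], [0, 0.06, 0.166, 0, 0, -0.001, 1], [-0.002, 0.078, 0.166, 0, 0, -0.012, 1], [-0.003, 0.095, 0.166, 0, 0, -0.024, 1], [-0.003, 0.111, 0.166, 0, 0, -0.033, 1], [-0.002, 0.123, 0.166, 0, 0, -0.041, 1], [-0.001, 0.136, 0.166, 0, 0, -0.049, 1], [0.001, 0.148, 0.166, 0, 0, -0.057, 1], [0.003, 0.156, 0.166, 0, 0, -0.062, 1]]}}

```text
t: 17.18
eef_pos: [0.452, 0.2601, 0.1944]
tool_rot: [0.0, 0.669, 0.743, 0.001]
ft_force: [-0.8, 0.2, -0.0]
width: 0.0002
gripper_force: 0.4
```

```bash
python3 - <<'E'
from plan import *
tm();print(np.round(knob(.07,-1,17),1))
rows([knob(f,-1,17) for f in (.06,.05,.04,.03,.03)])
rows([knob(f,-1,17) for f in (.02,.01,.01)])
rows([knob(f,-1,17) for f in (.0,-.01,-.01)])
E
```

```text
t 17.18 mach mm [-105.3  -48.7  194.4   86.3] F [-0.8  0.2 -0. ] q7 -0.58
[-108.   -48.6  192.    86. ]
[[-0.001, 0.002, 0.0, 0.0, 0.0, -0.001, 1], [-0.001, 0.005, 0.0, 0.0, 0.0, -0.003, 1], [-0.001, 0.007, 0.0, 0.0, 0.0, -0.005, 1], [-0.002, 0.01, 0.0, 0.0, 0.0, -0.006, 1], [-0.002, 0.01, 0.0, 0.0, 0.0, -0.006, 1]]
[[0.0, 0.002, 0.0, 0.0, 0.0, -0.002, 1], [0.0, 0.005, 0.0, 0.0, 0.0, -0.003, 1], [0.0, 0.005, 0.0, 0.0, 0.0, -0.003, 1]]
[[-0.001, 0.002, 0.0, 0.0, 0.0, -0.002, 1], [-0.001, 0.005, 0.0, 0.0, 0.0, -0.004, 1], [-0.001, 0.005, 0.0, 0.0, 0.0, -0.004, 1]]
```

>>> {"op": "send_rows", "data": {"moves": [[-0.001, 0.002, 0, 0, 0, -0.001, 1], [-0.001, 0.005, 0, 0, 0, -0.003, 1], [-0.001, 0.007, 0, 0, 0, -0.005, 1], [-0.002, 0.01, 0, 0, 0, -0.006, 1], [-0.002, 0.01, 0, 0, 0, -0.006, 1]]}}

```text
t: 17.6
eef_pos: [0.4535, 0.26, 0.193]
tool_rot: [-0.0, 0.655, 0.755, -0.0]
ft_force: [-4.3, -1.1, 2.9]
width: 0.0003
gripper_force: 2.3
```

>>> {"op": "send_rows", "data": {"moves": [[0, 0.002, 0, 0, 0, -0.002, 1], [0, 0.005, 0, 0, 0, -0.003, 1], [0, 0.005, 0, 0, 0, -0.003, 1]]}}

```text
t: 17.85
eef_pos: [0.454, 0.2598, 0.1928]
tool_rot: [-0.001, 0.648, 0.762, -0.002]
ft_force: [-13.2, -5.0, 10.5]
width: -0.0001
gripper_force: 7.1
```

```bash
python3 - <<'E'
from plan import *
tm();print(np.round(knob(.01,-1,17),1))
p,d=snap('top','top6')
cv2.imwrite('pics/c6.png',cv2.resize(p[165:240,310:400,::-1],None,fx=8,fy=8,interpolation=cv2.INTER_CUBIC))
E
python3 ring.py top6
```

```text
t 17.85 mach mm [-103.5  -49.4  192.8   89.5] F [-13.2  -5.   10.5] q7 -0.52
[-102.   -49.8  192.    89.4]
top6 100 150 [(0.5, 1.0), (0.5, 1.0), (0.0, 1.0), (0.0, 1.0), (0.5, 0.99)]
top6 210 270 [(-0.5, 0.99), (-0.5, 0.99), (-0.5, 0.99), (-0.5, 0.98), (-0.5, 0.92)]
top6 160 200 [(-9.5, 0.69), (-15.0, 0.44), (-15.0, 0.47)]
```

View pics/c6.png

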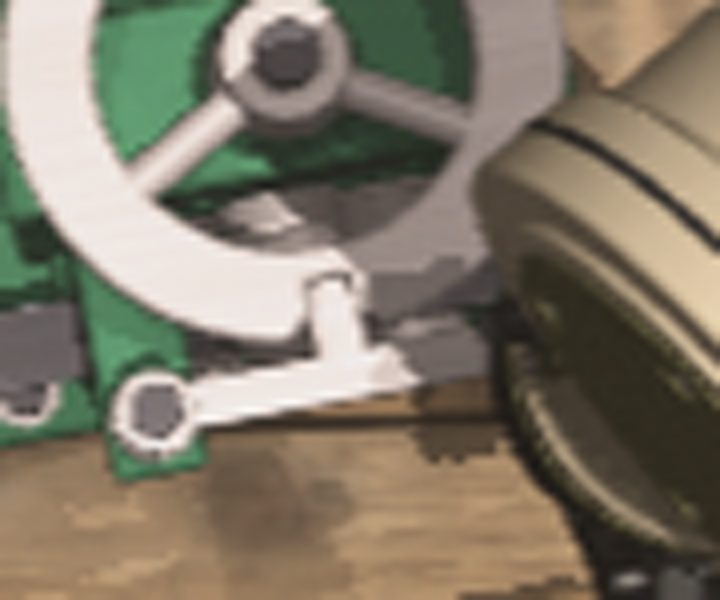

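The nose sits in the notch (crop 330,290), the lever lies as at the start, and the wheel is within 0.5°. The force rise to 13 N marks the stop. I'll back off, rise and verify.

```bash
python3 - <<'E'
from plan import *
resync()
rows([knob(0,-1,32)]*2+[knob(0,-1,45,280)]*4+[[-190,-120,330,90]]*4)
E
```

```text
[[-0.002, -0.031, 0.002, -0.001, 0.0, -0.001, 1], [-0.002, -0.031, 0.002, -0.001, 0.0, -0.001, 1], [-0.002, -0.065, -0.218, -0.001, 0.0, -0.001, 1], [-0.002, -0.065, -0.218, -0.001, 0.0, -0.001, 1], [-0.002, -0.065, -0.218, -0.001, 0.0, -0.001, 1], [-0.002, -0.065, -0.218, -0.001, 0.0, -0.001, 1], [-0.179, -0.216, -0.342, -0.001, 0.0, -0.001, 1], [-0.179, -0.216, -0.342, -0.001, 0.0, -0.001, 1], [-0.179, -0.216, -0.342, -0.001, 0.0, -0.001, 1], [-0.179, -0.216, -0.342, -0.001, 0.0, -0.001, 1]]
```

>>> {"op": "send_rows", "data": {"moves": [[-0.002, -0.031, 0.002, 0, 0, 0, 1], [-0.002, -0.031, 0.002, 0, 0, 0, 1], [-0.002, -0.065, -0.218, 0, 0, 0, 1], [-0.002, -0.065, -0.218, 0, 0, 0, 1], [-0.002, -0.065, -0.218, 0, 0, 0, 1], [-0.002, -0.065, -0.218, 0, 0, 0, 1], [-0.179, -0.216, -0.342, 0, 0, 0, 1], [-0.179, -0.216, -0.342, 0, 0, 0, 1], [-0.179, -0.216, -0.342, 0, 0, 0, 1], [-0.179, -0.216, -0.342, 0, 0, 0, 1]]}}

```text
t: 18.73
eef_pos: [0.3821, 0.1728, 0.3315]
tool_rot: [0.002, 0.65, 0.76, 0.001]
ft_force: [0.5, -0.0, 1.2]
width: -0.0003
gripper_force: 0.0
```

```bash
python3 - <<'E'
from plan import *
tm()
p,d=snap('top','top7')
a=cv2.imread('pics/top1.png')[120:240,270:410];b=p[120:240,270:410,::-1]
cv2.imwrite('pics/c7.png',cv2.resize(np.hstack([a,b]),None,fx=2.8,fy=2.8,interpolation=cv2.INTER_CUBIC))
for f in('top1','top7'):
    q=cv2.imread('pics/'+f+'.png').astype(int)[190:240,360:400]
    v=np.argwhere((q[:,:,2]>150)&(q[:,:,1]<70));print(f,len(v),v.mean(0) if len(v) else 0)
E
python3 ring.py top7
```

```text
t 18.73 mach mm [-188.9 -123.   331.5   89.2] F [ 0.5 -0.   1.2] q7 -0.3
top1 21 [16.19047619 19.9047619 ]
top7 19 [15.31578947 19.68421053]
top7 100 150 [(0.5, 1.0), (0.5, 1.0), (0.0, 1.0), (0.0, 1.0), (0.5, 0.99)]
top7 210 270 [(0.0, 1.0), (0.0, 1.0), (0.5, 1.0), (0.0, 1.0), (0.0, 1.0)]
top7 160 200 [(0.0, 0.96), (0.0, 0.99), (0.0, 0.99)]
```

View pics/c7.png

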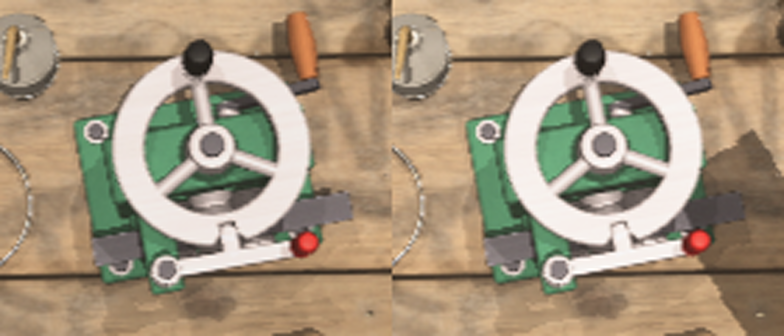

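Before (left) and after (right) match: handle at (198,58) and (590,58), and knob and nose home. The hoop iron, hoop and oil can are unmoved.

```bash
python3 -c "
from bench import job
print(job.hand_in())"
```

```text
the job is handed in; nothing more can be done
None
```

I pushed the latch out, turned the wheel clockwise through one turn (about 2.5° over, then drawn true by the notch), pushed the latch fully home again, and handed the job in at about 19 s of the 64 s allowed.

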